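# Seat a lens barrel in the V-block and hold it down

### The job

Take the steel setting ring out of the V-block and hang it by its hole on the peg of the stand. Then lay the lens barrel in the V-block, lengthwise in the V and centred between its ends, gently, and finish while still pressing it straight down with about 15 N, so that it bears firmly on both faces of the V: the program ends while holding this press. Leave the tip box, the bottle and the tube rack where they are.

Things in the scene. Friction and masses are not known exactly. Their poses are not given: they have to be found in the camera images.
- vblock: Fixed steel V-block, 120 long (x), 80 wide (y), 52 mm high; origin under its centre. A 90 degree V, open upward, runs along x; its bottom line is 24 mm above the table. The V exists only at the two ends (26 to 60 mm from the centre, each way); between is an open gap 52 mm long with its floor 20 mm above the table, where fingers can reach down beside a barrel.
- v_seat (a point): Where the barrel's centre lies when it is seated and centred: on the V's middle plane, 52 mm above the table. Axes as the V-block's: x along the V.
- cheek_left: The two 45 degree faces of the V on the V-block's +y side, rising from the middle to 28 mm aside at 52 mm above the table; fixed to it. Same origin and axes as vblock.
- cheek_right: The same on the V-block's -y side. Same origin and axes as vblock.
- ring: Loose steel setting ring, 56 mm outside diameter, hole 30 mm, 14 mm thick, 0.14 to 0.28 kg. Origin at its centre, x along its axis. It starts standing on its rim in one end part of the V (axis along the V, centre 64 mm above the table). It can be gripped by its two flat faces, at the top of the rim (13 mm from rim to hole).
- stand: Fixed stand: base plate 90 x 70 x 10 mm, origin under its centre; a post 12 mm thick at x = +30 mm, 129 mm high, nothing above that. From the post's top a round peg 8 mm thick points to the stand's -x, its axis from (30, 0, 125) mm to the free end at (-30, 0, 131) mm. A ring hung on it has its centre 11 mm below the peg's axis.
- peg_tip (a point): Centre of the free end of the peg, 131 mm above the table. Axes as the stand's: the peg runs from here to +x, sinking by 6 mm over 60 mm.
- rest: Fixed low rest for the barrel: base plate 110 x 60 x 8 mm with two saddles, each 10 mm long, at x = -40 and +40 mm, 33 mm high. Origin under its centre, x along the barrel that lies on it. The space between the saddles is free for fingers down to 8 mm above the table.
- barrel: Loose aluminium lens barrel, a plain cylinder 40 mm in diameter and 130 mm long, 0.2 to 0.39 kg, fine bands round its middle. Origin at its centre, x along its axis. It starts lying on the rest, axis 45 mm above the table. Either end may point either way in the V-block. Let go in the V it settles on both faces by itself; clamped hard between the fingers it may bear on one face only. Its top can be pressed with shut fingers.
- tip_box: Bystander: clear plastic tip box 85 x 120 x 50 mm, loose. Origin under its centre.
- reagent: Bystander: white bottle, 52 mm in diameter, 100 mm high, loose. Origin under its centre.
- rack: Bystander: green tube rack 70 x 110 x 50 mm, loose. Origin under its centre.
There are look-alikes about, which are no part of the job. Of the things that look like the ring, the largest one is meant.

How it is judged (in metres and radians):
On the way, in this order (a step that is already met when the one before it is completed fails the run):
1. the setting ring hangs on the peg, let go (x of ring in the frame of stand between -0.027 and 0.02 m and y of ring in the frame of stand between -0.009 and 0.009 m and z of ring in the frame of stand between 0.108 and 0.126 m and contact force between ring and stand above 0.3 N and contact force between the fingers and ring below 0.1 N and linear speed of ring below 0.08 m/s), for 0.2 s.
2. the barrel lies in the V, centred (x of barrel in the frame of v_seat between -0.015 and 0.015 m and y of barrel in the frame of v_seat between -0.003 and 0.003 m and z of barrel in the frame of v_seat between -0.003 and 0.003 m and angle between the x axis of barrel and the x axis of vblock, either way round below 0.04 rad), for 0.1 s.
At the end, for the whole second after the job is handed in: The ring hangs still on the peg, with the peg through its hole, not touched. The barrel lies in the V: centre within 15 mm of the middle along the V and 3 mm across and in height, axis within 0.04 rad. The fingers still push it, so that each side of the V carries between 6 and 35 N (all of step 1 and all of step 2 and contact force between cheek_left and barrel between 6 and 35 N and contact force between cheek_right and barrel between 6 and 35 N and contact force between the fingers and barrel above 3 N); the arm keeps its last pose, push and grip.
It fails at once if a bystander was moved by more than 30 mm (distance of any of tip_box, reagent, rack from where it was at the start of the episode above 0.03 m).
It fails at once if the barrel was rammed into the V (over 70 N on one side) (contact force between any of cheek_left, cheek_right and barrel above 70 N).
It also fails if it takes over 64 s, if anything falls off the work surface, if the arm or the gripper's body presses on something with over 40 N, if the wrist force passes 120 N, or if a joint passes its speed limit or range.

### The arm

A 6-joint arm with a two-finger parallel gripper is mounted at the origin on the work surface. World frame = base frame: x ahead of the robot, y to its left, z up, the work surface at z = 0. Lengths are in mm, angles in rad, forces in N, time in s.
With the tool pointing down it reaches from about 350 to 775 mm from the base axis. Payload 7.3 kg.
Tool frame: the origin (TCP) lies on the front face of the gripper's body, between the roots of the fingers; the fingertips stand 66 mm ahead of it and the grasp point (between the pads) lies 47 mm ahead of it (bot.tip_extent is the distance from the TCP to the fingertips, in mm); z points along the fingers, y is the line along which they close (so a half turn about z gives the same grasp; the last joint's range is limited). The gripper opens to 92 mm and grips with 3 to 60 N. Pads are 19 mm wide; open, the fingers measure 130 mm over their backs; the gripper's body (75 mm by 190 mm) begins 47 mm behind the grasp point.
Start: joints at [-1.463, 0.342, 1.524, -0, 1.275, -0.146], TCP at [131.84, -508.19, 292.241] pointing down, gripper open.
Joint ranges: [-2.53, 2.53], [-0.77, 2.02], [0.04, 2.7], [-1, 4.14], [0.28, 2.66], [-3.11, 3.11]. Speed limits (rad/s): [2.57, 2.57, 3.14, 3.14, 3.14, 3.14].

### API

Orientations are given as [roll, pitch, yaw] about the fixed x, y, z axes, in that order (R = Rz(yaw) Ry(pitch) Rx(roll)).
In Python, from plant import readout, viewer, order, bot gives the robot as it stands.
- The arm moves only by the shell command python3 -m creep 'ROWS'. ROWS is text: rows parted by semicolons, each of 7 numbers parted by spaces: the shift along the world's x, y, z in m, then the turn, a rotation vector about the world's x, y, z in rad, then the opening in per cent of the stroke, from 0 (shut) to 100 (fully open). A call has 1 to 8 rows; each row shifts and turns the commanded pose from where the row before left it; what a row does not reach is not made up. A row lasts 1/12 s, in which the tool goes at most 41.7 mm and 7.16 degrees, less where a joint would pass 70% of its speed; a pose out of reach is approached as far as the arm can. A call is refused whole if a number of a shift passes 0.0417 or a number of a turn 0.125, either way. A call with a gripper value outside its range is refused whole. The fingers move at their own pace and stop on an object; the grip force is fixed at half the most. Time passes only in rows, so rows that do not move let the fingers close. It gives the time, the measured TCP pose, the force, the opening and the grip force at its end, in the units of the state.
- readout.get_obs(): the state, without advancing time (a new reading comes with each control period).
- viewer.capture(name): name is "scene" or "side" or "wrist"; returns the picture (420x560x3 uint8, red, green, blue); there is no depth.
- viewer.camera_info(name): a dict with "fx", "fy", "cx", "cy" (pixels), "origin" and "rotation" of the camera in the world. Camera axes: x right, y up, looking along -z (the intrinsics and any distortion apply to the point x, -y, -z); pixel columns grow to the right and rows downward; lengths in mm; the calibration is good to about 2 mm. The wrist camera is an equidistant fisheye: a pixel r from the principal point sees the ray r / f radians off the axis. A picture is of the moment at which its call begins: read the wrist's pose just before it. camera_info takes no time and is no camera call; for the wrist camera it gives the pose at the moment of the call.
- order.close_job(): hands the job in; it is judged then, once.
The state is a dict: "time": time; "joint_positions": joint angles; "dq": joint speeds; "tau": joint torques, N m; "tool_pos": TCP position; "tcp_rot": TCP orientation; "contact_force": force on the tool from outside, world axes, zero at the start; "moment": the same for the moment, N m; "grip_width": finger opening in mm; "finger_force": force on a finger pad.
Only numpy, scipy, OpenCV 4.12 (cv2) and the standard library are available. Lean on these libraries where they do the work, as an engineer would, in place of code of your own. Each camera call takes 0.05 s, during which the arm holds its last target. There are 200 camera calls.

## Working session

There is one attempt and no reset: what is moved stays moved. The work goes in short steps, Python scripts to look and compute and a shell command to move; the robot and the scene stay as the last step left them, time stands still between calls to the robot, and variables do not carry over. Pictures are saved under pics/ and viewed, at most 10 in all, crops included, and the job is handed in when it is done.

```bash
mkdir -p pics
cat > h.py <<'E'
import numpy as np, cv2
from plant import readout, viewer, order, bot
def snap(cam,name):
    i=viewer.camera_info(cam); p=viewer.capture(cam)
    cv2.imwrite(f'pics/{name}.png',p[:,:,::-1]); 
    import pickle; pickle.dump(i,open(f'pics/{name}.pkl','wb')); return p,i
E
python3 - <<'E'
from h import *
print(readout.get_obs())
for c in ['scene','side','wrist']:
    p,i=snap(c,c+'0'); print(c,i)
a=cv2.imread('pics/scene0.png');b=cv2.imread('pics/side0.png')
E
```

```text
{'time': 0.0, 'joint_positions': array([-1.46300100e+00,  3.42742787e-01,  1.52500279e+00, -1.47540637e-05,
        1.27540307e+00, -1.45970851e-01]), 'dq': array([ 1.81905758e-04,  2.09113746e-05,  4.79627532e-04, -2.13344846e-03,
       -6.27206432e-04,  1.25539137e-03]), 'tau': array([ 2.95395446e-03, -4.31244206e+01, -2.44215006e+01,  7.19854049e-02,
        5.60346083e-02, -1.53154861e-04]), 'tool_pos': array([ 131.80196858, -507.87432206,  291.53943918]), 'tcp_rot': array([-3.14005116e+00, -2.12365193e-04,  2.53770321e-01]), 'contact_force': array([ 0.15222711,  0.64130352, -0.5745278 ]), 'moment': array([ 0.01114509, -0.0146826 , -0.05711863]), 'finger_force': 0.0, 'grip_width': 91.58497365224875}
scene {'fx': 416.73872711581686, 'fy': 416.73872711581686, 'cx': 279.021538906704, 'cy': 209.73766310280024, 'origin': array([1414.92598357,  118.84330701,  710.06378857]), 'rotation': array([0.99353477, 0.0223456 , 1.7100098 ])}
side {'fx': 533.7412091318711, 'fy': 533.7412091318711, 'cx': 283.20376800991534, 'cy': 212.81170128749685, 'origin': array([  35.9123319 ,  894.85281561, 1162.59159604]), 'rotation': array([ 0.76434984,  0.01582445, -2.65781481])}
wrist {'fx': 325.19226210127806, 'fy': 325.19226210127806, 'cx': 276.8863912266479, 'cy': 208.83292674958216, 'origin': array([ 203.58364414, -489.68189188,  385.30883658]), 'rotation': array([-2.81138677e-01,  1.14094689e-03, -1.31715645e+00])}
```

View pics/scene0.png

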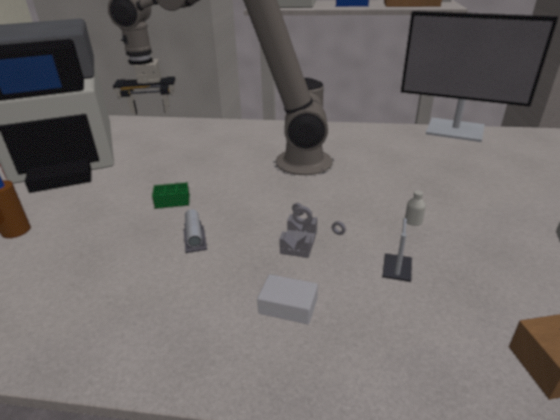

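View pics/side0.png

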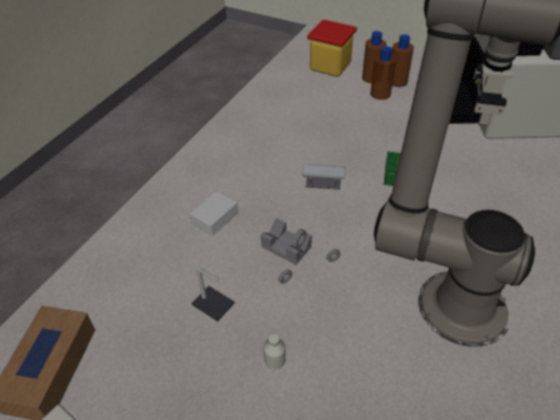

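Scene picture: barrel and rest at about (194,230), V-block (298,235), small rings (338,228) and (296,209), stand (398,262), bottle (416,210), tip box (288,298), rack (171,195). The side picture shows the same things. I need enlarged crops.

Run:
```python
from h import *
a=cv2.imread('pics/scene0.png');b=cv2.imread('pics/side0.png')
def crop(im,x,y,w,h,s): return cv2.resize(im[y:y+h,x:x+w],None,fx=s,fy=s,interpolation=cv2.INTER_CUBIC)
cv2.imwrite('pics/c1.png',np.hstack([crop(a,265,190,80,75,5),crop(a,370,190,80,75,0+5)])[:600])
A=np.vstack([crop(b,250,210,100,75,4),crop(b,180,260,100,75,4)])
B=np.vstack([crop(b,290,150,100,75,4),crop(a,160,190,100,75,4)])
cv2.imwrite('pics/c2.png',np.hstack([A,B]))
```

```text
(no output)
```

View pics/c1.png

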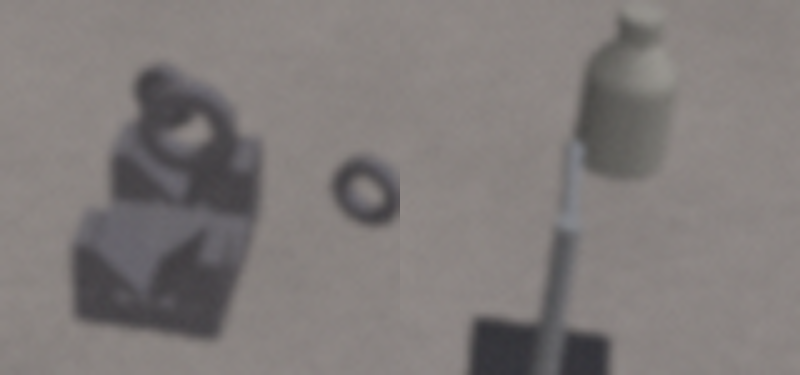

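View pics/c2.png

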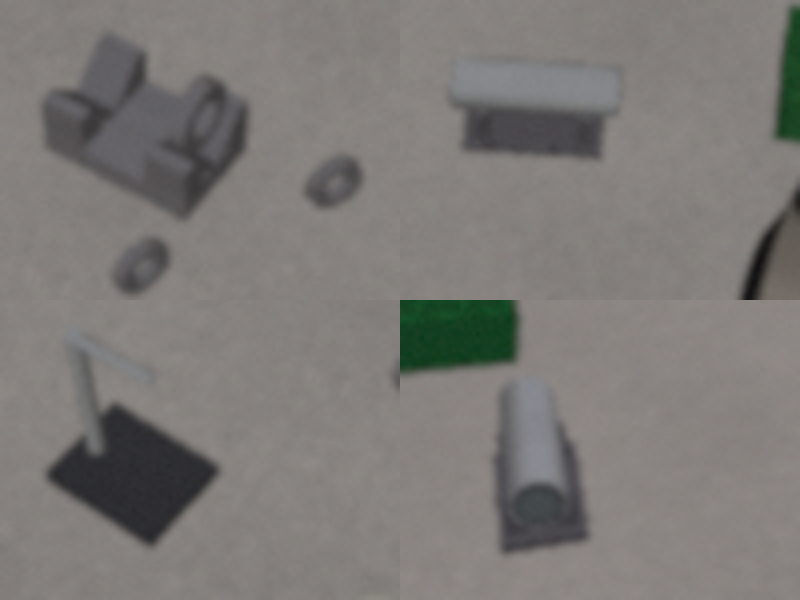

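Crops show the ring standing in the V's robot-side end, with the smaller decoys on the table. The peg runs from the post top at crop (78,337) to the tip at (150,378) in the side view. Next I'll fit the poses.

```bash
cat >> h.py <<'E'
from scipy.spatial.transform import Rotation as R
from scipy.optimize import least_squares
import pickle
def proj(i,P):
    p=(np.asarray(P,float)-i['origin'])@R.from_euler('xyz',i['rotation']).as_matrix()
    x,y,z=p[:,0],-p[:,1],-p[:,2]
    if i['fx']<330:
        rr=np.hypot(x,y); th=np.arctan2(rr,z); k=th/np.maximum(rr,1e-9)
    else: k=1/z
    return np.c_[i['cx']+i['fx']*x*k, i['cy']+i['fy']*y*k]
def fit(obs,x0,free=None):
    # obs: list of (caminfo,[local pts],[pixels]); fits x,y,yaw
    def f(q):
        c,s=np.cos(q[2]/100),np.sin(q[2]/100); r=[]
        for i,L,U in obs:
            L=np.array(L,float); W=np.c_[q[0]+c*L[:,0]-s*L[:,1],q[1]+s*L[:,0]+c*L[:,1],L[:,2]]
            r.append((proj(i,W)-np.array(U)).ravel())
        return np.concatenate(r)
    s=least_squares(f,[x0[0],x0[1],x0[2]*100],loss='soft_l1'); q=s.x.copy(); q[2]/=100
    return q, np.round(f(s.x).reshape(-1,2),1).tolist()
def cr(ox,oy,sx,sy,k,pts): return [((u-sx+.5)/k-.5+ox,(v-sy+.5)/k-.5+oy) for u,v in pts]
def load(n): return pickle.load(open(f'pics/{n}.pkl','rb'))
E
python3 - <<'E'
from h import *
S=load('scene0');D=load('side0')
print(fit([(S,[(60,-40,0),(60,40,0)],cr(265,190,0,0,5,[(75,318),(218,338)])),
 (D,[(60,40,0),(-60,40,0),(-60,-40,0)],cr(250,210,0,0,4,[(45,148),(185,218),(246,158)]))],[600,0,0]))
print(fit([(S,[(-30,0,131)],cr(370,190,400,0,5,[(572,146)])),
 (D,[(-30,0,131),(30,0,128),(-45,35,0),(-45,-35,0),(45,35,0)],cr(180,260,0,300,4,[(150,376),(78,337),(152,545),(218,472),(48,474)]))],[600,150,0]))
print(fit([(S,[(65,0,45),(55,-30,0),(55,30,0)],cr(160,190,400,300,4,[(538,505),(502,551),(588,540)])),
 (D,[(65,0,45),(-65,0,45),(55,30,0),(-55,30,0)],cr(290,150,400,0,4,[(453,85),(620,90),(462,150),(600,157)]))],[600,-200,0]))
E
```

```text
(array([ 4.98417426e+02,  3.23824096e+01, -1.63712797e-01]), [[-0.1, 0.4], [0.3, 1.7], [0.6, -0.2], [-0.4, 2.1], [1.0, -0.9]])
(array([ 5.80563960e+02,  2.86752135e+02, -1.58121206e-01]), [[0.4, 1.6], [-0.1, -0.3], [-0.3, -1.5], [0.1, 0.5], [1.5, 0.0], [0.2, 0.6]])
(array([ 5.20275750e+02, -2.63288742e+02,  3.83000543e-01]), [[0.1, 0.5], [-0.1, 1.9], [0.6, 1.0], [0.4, -0.9], [0.2, 0.1], [0.4, -0.0], [0.8, 0.3]])
```

```bash
python3 -m creep '.022 .029 0 0 0 .072 100;.022 .029 0 0 0 .072 100;.022 .029 0 0 0 .072 100;.022 .029 0 0 0 .072 100;.022 .029 0 0 0 .072 100;.022 .029 0 0 0 .072 100;.022 .029 0 0 0 .072 100;.022 .029 0 0 0 .072 100'; python3 -m creep '.022 .029 -.009 0 0 .072 100;.022 .029 -.009 0 0 .072 100;.022 .029 -.009 0 0 .072 100;.022 .029 -.009 0 0 .072 100;.022 .029 -.009 0 0 .072 100;.022 .029 -.009 0 0 .072 100;.022 .029 -.009 0 0 .072 100;.022 .029 -.009 0 0 .072 100'; python3 -m creep '0 0 0 0 0 0 100;0 0 0 0 0 0 100'
python3 - <<'E'
from h import *
p,i=snap('wrist','w1'); print(i,readout.get_obs()['tool_pos'],readout.get_obs()['tcp_rot'])
a=cv2.imread('pics/w1.png'); cv2.imwrite('pics/w1b.png',cv2.resize(a,(800,600),interpolation=cv2.INTER_CUBIC))
E
```

```text
time: 0.82
tool_pos: [308.4, -274.5, 292.2]
tcp_rot: [3.142, -0.0, 0.833]
contact_force: [1.0, -0.4, -0.9]
grip_width: 91.7
finger_force: 0.0
time: 1.48
tool_pos: [484.6, -42.4, 219.7]
tcp_rot: [-3.141, 0.0, 1.41]
contact_force: [0.9, -1.0, -0.3]
grip_width: 91.7
finger_force: 0.0
time: 1.65
tool_pos: [484.0, -42.6, 219.3]
tcp_rot: [-3.14, -0.0, 1.409]
contact_force: [-1.1, 0.0, 0.2]
grip_width: 91.6
finger_force: 0.0
{'fx': 325.19226210127806, 'fy': 325.19226210127806, 'cx': 276.8863912266479, 'cy': 208.83292674958216, 'origin': array([495.64307727,  30.66388508, 312.99435247]), 'rotation': array([-0.28114916,  0.00236163, -0.16179757])} [483.61075677 -43.77267552 219.78011697] [-3.14027028e+00  3.01501702e-04  1.40695792e+00]
```

View pics/w1b.png

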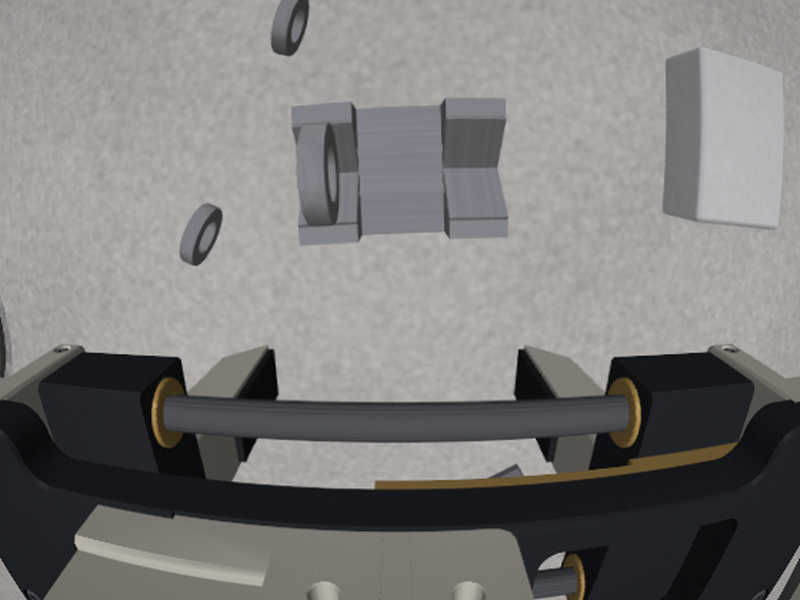

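The wrist view shows the V-block top corners at (291,107), (505,98), (507,236) and (301,244). The ring is in the left (-x) end, near (317,173), and the tip box is far right. I'll zoom in on the ring and fit.

Run:
```python
from h import *
W=load('w1')
L=[(-60,40,52),(-26,40,52),(26,40,52),(60,40,52),(60,-40,52),(26,-40,52),(-26,-40,52),(-60,-40,52)]
U=cr(0,0,0,0,800/560,[(291,107),(355,102),(445,98),(505,98),(507,236),(449,238),(359,241),(301,244)])
q,r=fit([(W,L,U)],[498,32,-.164]); print(q,r)
a=cv2.imread('pics/w1.png'); c=a[75:180,195:265]; c=cv2.resize(c,None,fx=8,fy=8,interpolation=cv2.INTER_CUBIC)[:600]
# overlay candidate rings
o=c.copy(); t=np.linspace(0,2*np.pi,60)
cs,sn=np.cos(q[2]),np.sin(q[2])
def draw(im,xr,rad):
  for face in(-7,7):
    l=np.c_[np.full(60,xr+face),rad*np.sin(t),64+rad*np.cos(t)]
    w=np.c_[q[0]+cs*l[:,0]-sn*l[:,1],q[1]+sn*l[:,0]+cs*l[:,1],l[:,2]]
    u=(proj(W,w)-[195,75]+.5)*8-.5
    cv2.polylines(im,[u.astype(int)],True,(0,255,255) if face>0 else (0,0,255),1)
draw(o,-43,28);draw(o,-43,15)
cv2.imwrite('pics/w1c.png',o)
```

```text
[ 4.98000284e+02  2.95450756e+01 -1.19795631e-01] [[0.2, -0.5], [-2.5, -0.6], [0.3, -0.4], [0.2, -0.1], [0.7, 0.5], [0.6, 0.1], [-0.3, 0.6], [-0.6, 0.6]]
```

View pics/w1c.png

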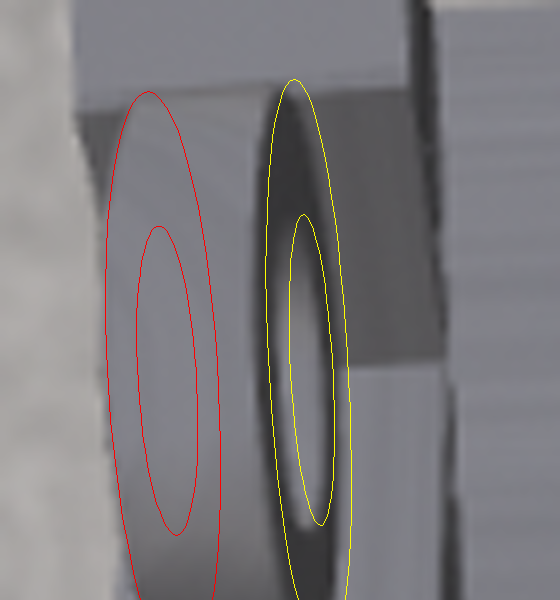

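```bash
python3 -m creep '-.0075 .0197 -.003 0 0 .008 100;-.0075 .0197 -.003 0 0 .008 100;-.0075 .0197 -.003 0 0 .008 100;-.0075 .0197 -.003 0 0 .006 100;0 0 -.02 0 0 0 100;0 0 -.02 0 0 0 100;0 0 -.02 0 0 0 100;0 0 0 0 0 0 100'
python3 - <<'E'
from h import *
W=load('w1')
L=[(-60,40,52),(26,40,52),(60,40,52),(60,-40,52),(26,-40,52),(-26,-40,52),(-60,-40,52),(-26,40,52)]
U=cr(0,0,0,0,800/560,[(291,107),(445,98),(505,98),(507,236),(449,238),(359,241),(301,244),(351.5,102)])
print(fit([(W,L,U)],[498,32,-.164]))
E
```

```text
time: 2.37
tool_pos: [451.7, 33.5, 146.0]
tcp_rot: [-3.136, 0.001, 1.433]
contact_force: [-1.1, -0.2, -0.3]
grip_width: 92.2
finger_force: 0.0
(array([ 4.97900589e+02,  2.95546325e+01, -1.18872773e-01]), [[0.1, -0.5], [0.1, -0.4], [0.0, -0.2], [0.6, 0.4], [0.5, 0.1], [-0.4, 0.6], [-0.7, 0.7], [-0.3, -0.6]])
```

```bash
python3 -m creep '.002 .001 .001 0 0 .015 100;0 0 0 0 0 0 50;0 0 0 0 0 0 0;0 0 0 0 0 0 0;0 0 0 0 0 0 0;0 0 0 0 0 0 0;0 0 0 0 0 0 0;0 0 0 0 0 0 0';python3 -m creep '0 0 0 0 0 0 0;0 0 0 0 0 0 0;0 0 0 0 0 0 0;0 0 .005 0 0 0 0;0 0 .01 0 0 0 0;0 0 .02 0 0 0 0;0 0 0.02 0 0 0 0;0 0 0.02 0 0 0 0'
```

```text
time: 3.03
tool_pos: [455.8, 35.6, 149.4]
tcp_rot: [3.141, 0.0, 1.451]
contact_force: [-0.5, 0.6, 0.3]
grip_width: 49.7
finger_force: 0.0
time: 3.7
tool_pos: [455.6, 35.6, 225.3]
tcp_rot: [-3.141, 0.0, 1.451]
contact_force: [-0.1, 0.4, -0.7]
grip_width: 0.9
finger_force: 0.0
```

The gripper was too slow to close before the lift started, so it missed the ring. I'll open again and check.

```bash
python3 -m creep '-.003 -.03 0 0 0 0 100;-.004 -.03 0 0 0 0 100;0 -.01 0 0 0 0 100;0 0 0 0 0 0 100;0 0 0 0 0 0 100;0 0 0 0 0 0 100;0 0 0 0 0 0 100;0 0 0 0 0 0 100'
python3 - <<'E'
from h import *
p,i=snap('wrist','w2'); print(readout.get_obs()['grip_width'])
a=cv2.imread('pics/w2.png')
q=[497.9,29.55,-.119]; cs,sn=np.cos(q[2]),np.sin(q[2]); t=np.linspace(0,2*np.pi,60)
o=cv2.resize(a,None,fx=4,fy=4,interpolation=cv2.INTER_CUBIC)
for rad in(28,15):
  for face in(-7,7):
    l=np.c_[np.full(60,-44+face),rad*np.sin(t),64+rad*np.cos(t)]
    w=np.c_[q[0]+cs*l[:,0]-sn*l[:,1],q[1]+sn*l[:,0]+cs*l[:,1],l[:,2]]
    u=proj(i,w)*4+1.5; cv2.polylines(o,[u.astype(int)],True,(0,255,255) if face>0 else (0,0,255),1)
m=u.mean(0).astype(int); y0=max(0,m[1]-300);x0=max(0,m[0]-300); print(x0,y0)
cv2.imwrite('pics/w2c.png',o[y0:y0+600,x0:x0+800])
E
```

```text
time: 4.37
tool_pos: [448.8, -33.6, 224.1]
tcp_rot: [-3.141, -0.0, 1.452]
contact_force: [-0.5, -0.3, 0.0]
grip_width: 50.1
finger_force: 0.0
53.57408322197917
834 200
```

View pics/w2c.png

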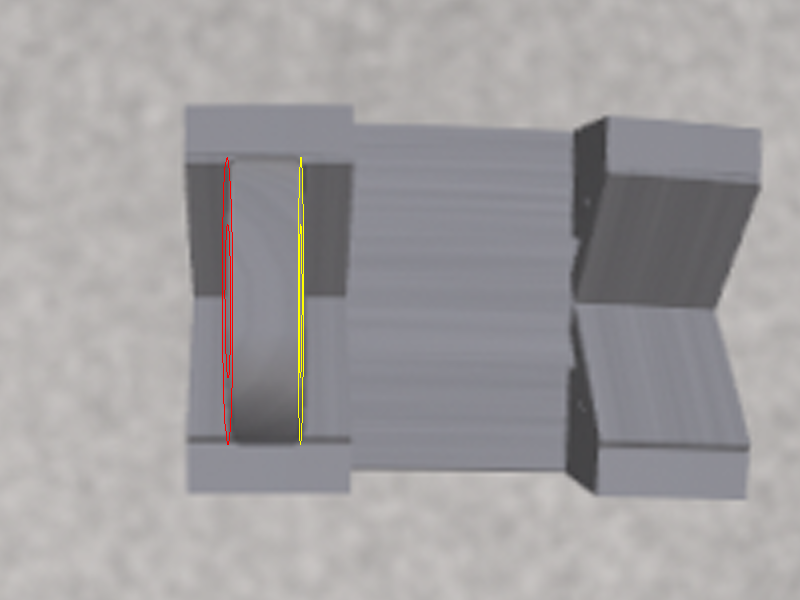

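The ring is still standing in the V, and the overlay matches to within 0.5 mm. I'll go back down and give the fingers time to close.

```bash
python3 -m creep '.002 .023 0 0 0 0 45;.002 .023 0 0 0 0 45;.002 .0225 0 0 0 0 45;0 0 -.02 0 0 0 45;0 0 -.02 0 0 0 45;0 0 -.02 0 0 0 45;0 0 -.017 0 0 0 45;0 0 0 0 0 0 45';python3 -m creep '0 0 0 0 0 0 0;0 0 0 0 0 0 0;0 0 0 0 0 0 0;0 0 0 0 0 0 0;0 0 0 0 0 0 0;0 0 0 0 0 0 0;0 0 0 0 0 0 0;0 0 0 0 0 0 0'
```

```text
time: 5.08
tool_pos: [453.1, 34.8, 144.6]
tcp_rot: [-3.136, 0.0, 1.452]
contact_force: [-1.1, -0.3, 0.2]
grip_width: 41.4
finger_force: 0.0
time: 5.75
tool_pos: [455.3, 34.0, 148.0]
tcp_rot: [3.14, -0.0, 1.451]
contact_force: [-0.2, -0.2, 5.8]
grip_width: 13.6
finger_force: 30.0
```

```bash
python3 -m creep '0 0 .01 0 0 0 0;0 0 .02 0 0 0 0;0 0 .03 0 0 0 0;0 0 .035 0 0 0 0;.005 .01 .03 0 0 0 0;.02 .03 0 0 0 0 0;.02 .03 0 0 0 0 0;.02 .03 0 0 0 0 0';python3 -m creep '.02 .03 0 0 0 0 0;.02 .026 0 0 0 0 0;0 0 0 0 0 0 0;0 0 0 0 0 0 0'
python3 - <<'E'
from h import *
p,i=snap('wrist','w3'); print(i)
a=cv2.imread('pics/w3.png'); cv2.imwrite('pics/w3b.png',cv2.resize(a,(800,600),interpolation=cv2.INTER_CUBIC))
E
```

```text
time: 6.42
tool_pos: [520.3, 135.1, 272.8]
tcp_rot: [3.141, -0.0, 1.45]
contact_force: [0.1, -0.9, -2.9]
grip_width: 13.5
finger_force: 30.0
time: 6.75
tool_pos: [559.8, 191.3, 270.8]
tcp_rot: [-3.139, 0.001, 1.453]
contact_force: [-0.3, 0.4, -2.3]
grip_width: 13.7
finger_force: 30.0
{'fx': 325.19226210127806, 'fy': 325.19226210127806, 'cx': 276.8863912266479, 'cy': 208.83292674958216, 'origin': array([568.2198884 , 265.16093235, 364.35995987]), 'rotation': array([-0.28203704,  0.00269331, -0.11793865])}
```

View pics/w3b.png

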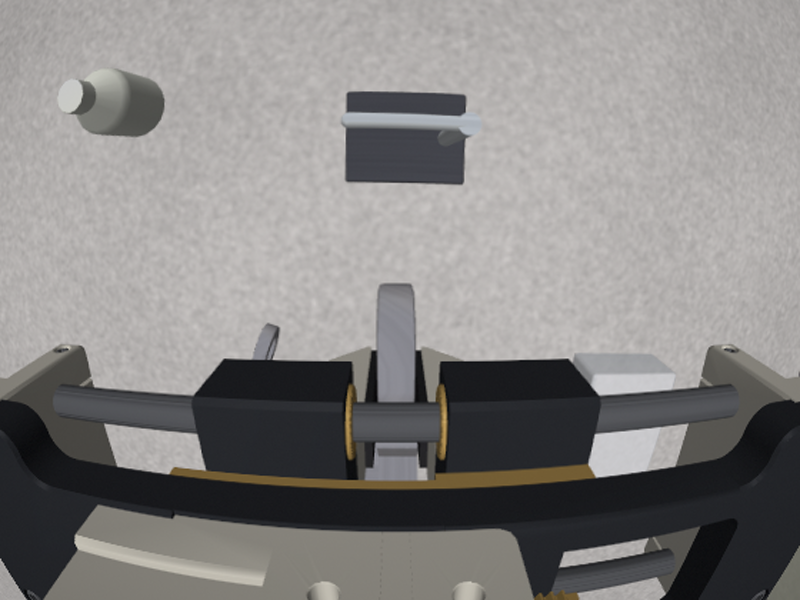

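The ring is firmly held. The stand's base corners are at (347,92), (466,95), (464,184) and (346,182), and the peg tip is at (343,120).

Run:
```python
from h import *
W=load('w3')
L=[(-45,35,10),(45,35,10),(45,-35,10),(-45,-35,10),(-30,0,131),(36,0,129)]
U=cr(0,0,0,0,800/560,[(347,92),(466,95),(464,184),(346,182),(343,120.5),(479,124)])
q,r=fit([(W,L,U)],[580,287,-.158]); print(q,r)
c,s=np.cos(q[2]),np.sin(q[2])
f=lambda x,y:(q[0]+c*x-s*y,q[1]+s*x+c*y)
for x in(-60,-30,-8): print(x,f(x,0))
```

```text
[ 5.76720026e+02  2.87774586e+02 -1.33499680e-01] [[-1.0, -0.4], [-0.6, -0.8], [-0.6, 0.3], [-1.0, 0.1], [3.5, 0.1], [0.9, 0.2]]
-60 (np.float64(517.253896869344), np.float64(295.7607955375395))
-30 (np.float64(546.9869612019359), np.float64(291.76769080638644))
-8 (np.float64(568.7912083791698), np.float64(288.83941400354087))
```

```bash
python3 -m creep '-.012 .028 0 0 0 -.005 0;-.012 .028 0 0 0 -.005 0;-.012 .028 0 0 0 -.005 0;-.007 .0197 0 0 0 0 0;0 0 -.02 0 0 0 0;0 0 -.02 0 0 0 0;0 0 -.0195 0 0 0 0;0 0 0 0 0 0 0';python3 -m creep '0 0 0 0 0 0 0'
python3 - <<'E'
from h import *
for c in('scene','side'): snap(c,c+'1')
a=cv2.imread('pics/scene1.png');b=cv2.imread('pics/side1.png')
def crop(im,x,y,w,h,s): return cv2.resize(im[y:y+h,x:x+w],None,fx=s,fy=s,interpolation=cv2.INTER_CUBIC)
cv2.imwrite('pics/c3.png',np.hstack([crop(a,360,170,80,110,5),crop(b,180,220,80,110,5)]))
E
```

```text
time: 7.47
tool_pos: [514.6, 291.9, 209.0]
tcp_rot: [-3.135, 0.004, 1.435]
contact_force: [-0.6, -0.6, -3.7]
grip_width: 13.6
finger_force: 30.0
time: 7.55
tool_pos: [516.2, 292.6, 212.3]
tcp_rot: [-3.139, 0.002, 1.435]
contact_force: [0.0, -0.4, -1.6]
grip_width: 13.5
finger_force: 30.0
```

View pics/c3.png

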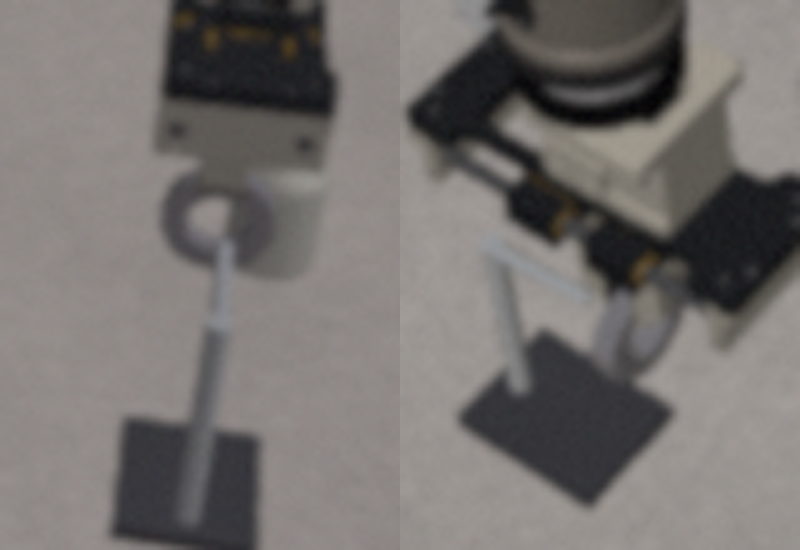

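The ring faces the peg with its centre at crop (217,217), just beyond the tip at (224,241). I'll check the lateral offset numerically.

Run:
```python
from h import *
S=load('scene1');D=load('side1')
t=np.array([[-30,0,131],[30,0,125.]]);q=[576.7,287.8,-.1335];c,s=np.cos(q[2]),np.sin(q[2])
peg=np.c_[q[0]+c*t[:,0]-s*t[:,1],q[1]+s*t[:,0]+c*t[:,1],t[:,2]]
o=readout.get_obs()['tool_pos'];print(o)
ring=np.array([o+[7*c,7*s,-84]])
f=lambda i,P,ox,oy,sx:np.round((proj(i,P)-[ox,oy]+.5)*5-.5+[sx,0],0).tolist()
print('scene',f(S,peg,360,170,0),f(S,ring,360,170,0)); print('side',f(D,peg,180,220,400),f(D,ring,180,220,400))
# observed pixel: stand fit from scene+side for comparison of bias
```

```text
[517.40012114 293.32904791 214.22358536]
scene [[224.0, 249.0], [219.0, 331.0]] [[220.0, 225.0]]
side [[594.0, 297.0], [501.0, 248.0]] [[633.0, 316.0]]
```

```bash
python3 -m creep '0 .0035 -.001 0 0 0 0;.0129 -.0017 0 0 0 0 0;.0129 -.0018 0 0 0 0 0;.0129 -.0017 0 0 0 0 0;.0129 -.0018 0 0 0 0 0;0 0 0 0 0 0 0;0 0 0 0 0 0 0';python3 -m creep '0 0 -.003 0 0 0 0;0 0 -.003 0 0 0 0;0 0 0 0 0 0 0'
```

```text
time: 8.23
tool_pos: [568.8, 290.2, 212.3]
tcp_rot: [3.141, -0.001, 1.435]
contact_force: [0.1, 0.2, -2.0]
grip_width: 13.7
finger_force: 30.0
time: 8.48
tool_pos: [567.5, 290.4, 205.1]
tcp_rot: [-3.14, 0.001, 1.436]
contact_force: [-0.6, -0.2, -3.1]
grip_width: 13.4
finger_force: 30.0
```

```bash
python3 -m creep '0 0 -.002 0 0 0 0;0 0 0 0 0 0 0;0 0 0 0 0 0 0';python3 -m creep '0 0 -.001 0 0 0 0;0 0 0 0 0 0 0;0 0 0 0 0 0 0';python3 -m creep '0 0 -.001 0 0 0 0;0 0 0 0 0 0 0;0 0 0 0 0 0 0'
```

```text
time: 8.73
tool_pos: [568.2, 290.4, 203.7]
tcp_rot: [-3.141, 0.0, 1.436]
contact_force: [0.0, 0.0, -2.2]
grip_width: 13.5
finger_force: 30.0
time: 8.98
tool_pos: [568.5, 290.3, 202.8]
tcp_rot: [3.141, -0.0, 1.436]
contact_force: [0.0, -0.0, -2.6]
grip_width: 13.5
finger_force: 30.0
time: 9.23
tool_pos: [568.5, 290.4, 202.4]
tcp_rot: [3.141, -0.0, 1.436]
contact_force: [-1.7, -0.1, 3.0]
grip_width: 13.5
finger_force: 30.0
```

Run:
```python
from h import *
for c in('scene','side'): snap(c,c+'2')
a=cv2.imread('pics/scene2.png');b=cv2.imread('pics/side2.png')
def crop(im,x,y,w,h,s): return cv2.resize(im[y:y+h,x:x+w],None,fx=s,fy=s,interpolation=cv2.INTER_CUBIC)
cv2.imwrite('pics/c4.png',np.hstack([crop(a,375,200,50,70,8),crop(b,190,250,50,70,8)]))
```

```text
(no output)
```

View pics/c4.png

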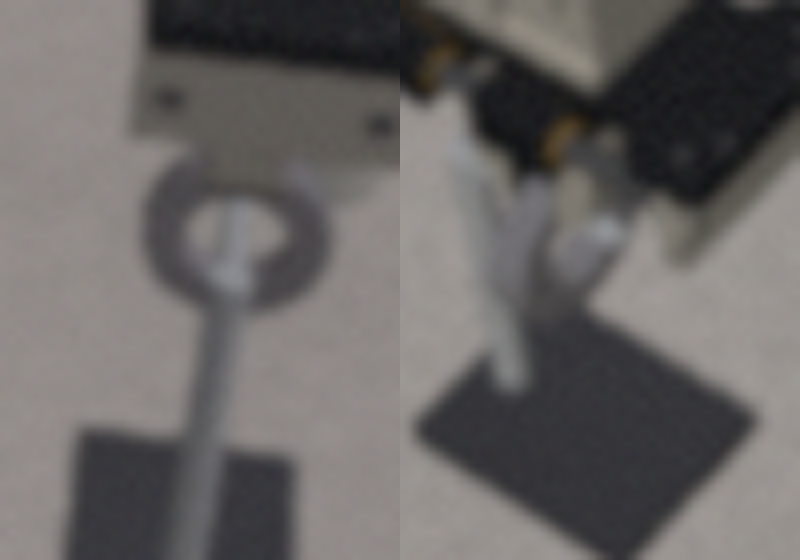

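The peg is through the ring's hole, and the force reading shows contact. I'll release, then rise straight up.

```bash
python3 -m creep '0 0 0 0 0 0 35;0 0 0 0 0 0 35;0 0 0 0 0 0 35;0 0 0 0 0 0 35;0 0 0 0 0 0 35;0 0 0 0 0 0 35;0 0 .01 0 0 0 35;0 0 .02 0 0 0 35';python3 -m creep '0 0 .03 0 0 0 70;0 0 .03 0 0 0 70;-.01 -.035 0 0 0 -.08 70;-.01 -.035 0 0 0 -.08 70;-.01 -.035 0 0 0 -.08 70;-.01 -.035 0 0 0 -.08 70;-.01 -.035 0 0 0 -.08 70;-.01 -.035 0 0 0 -.08 70'
python3 - <<'E'
from h import *
for c in('scene','side'): snap(c,c+'3')
a=cv2.imread('pics/scene3.png');b=cv2.imread('pics/side3.png')
def crop(im,x,y,w,h,s): return cv2.resize(im[y:y+h,x:x+w],None,fx=s,fy=s,interpolation=cv2.INTER_CUBIC)
cv2.imwrite('pics/c5.png',np.hstack([crop(a,375,200,50,70,8),crop(b,190,250,50,70,8)]))
E
```

```text
time: 10.0
tool_pos: [567.4, 289.9, 229.9]
tcp_rot: [-3.137, 0.003, 1.436]
contact_force: [-0.1, 0.0, -0.4]
grip_width: 32.2
finger_force: 0.0
time: 10.67
tool_pos: [507.7, 78.9, 292.7]
tcp_rot: [3.14, -0.001, 0.952]
contact_force: [0.5, -0.1, 0.2]
grip_width: 63.9
finger_force: 0.0
```

View pics/c5.png

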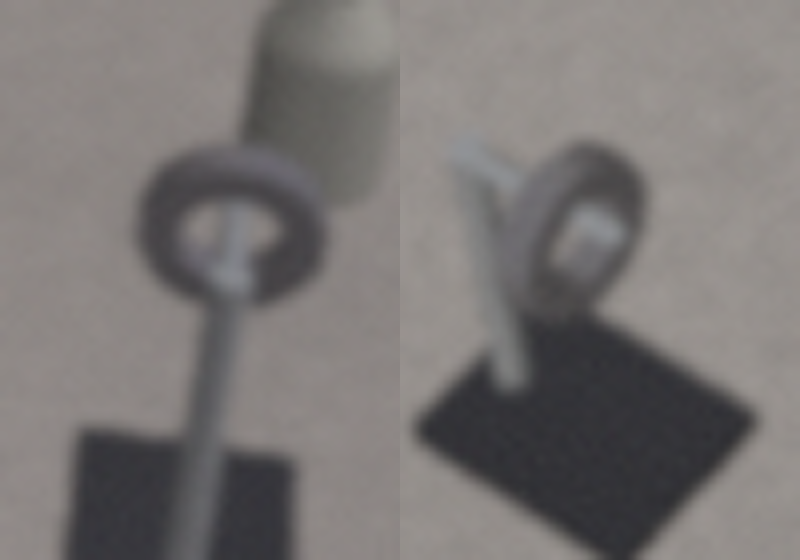

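The ring hangs on the peg, let go. I've used all ten picture views, so from here I measure with image code only. Next is the barrel.

```bash
python3 -m creep '-.0046 -.031 0 0 0 -.046 100;-.0046 -.031 0 0 0 -.046 100;-.0046 -.031 0 0 0 -.046 100;-.0046 -.031 0 0 0 -.046 100;-.0046 -.031 -.009 0 0 -.046 100;-.0046 -.031 -.009 0 0 -.046 100;-.0046 -.031 -.009 0 0 -.046 100;-.0046 -.031 -.009 0 0 -.046 100';python3 -m creep '-.0046 -.031 -.009 0 0 -.046 100;-.0046 -.031 -.009 0 0 -.046 100;-.0046 -.031 -.009 0 0 -.046 100;-.0046 -.031 -.009 0 0 -.046 100;0 0 0 0 0 0 100;0 0 0 0 0 0 100'
python3 - <<'E'
from h import *
p,i=snap('wrist','w4'); print(i)
q=[520.3,-263.3,.40]
c,s=np.cos(q[2]),np.sin(q[2])
f=lambda L:proj(i,[(q[0]+c*x-s*y,q[1]+s*x+c*y,z) for x,y,z in L])
print(f([(65,0,45),(-65,0,45),(0,20,45),(0,-20,45),(55,30,8),(-55,-30,8)]).round())
d=p.astype(int); print('table',d[20:60,20:60].mean((0,1)))
b=d.mean(2)
for r in (60,80,100,120,140,160,180): print(r,' '.join(f'{v:.0f}' for v in b[r,200:360:4]))
br=(d[:,:,2]-d[:,:,0])
for r in (100,140): print(r,br[r,200:360:4])
for cc in (270,280,290): print(cc,' '.join(f'{v:.0f}' for v in b[10:230:5,cc]))
E
```

```text
time: 11.43
tool_pos: [471.7, -168.9, 256.2]
tcp_rot: [3.14, -0.001, 0.586]
contact_force: [0.3, 0.0, 0.7]
grip_width: 92.0
finger_force: 0.0
time: 11.93
tool_pos: [453.1, -292.7, 219.6]
tcp_rot: [-3.141, 0.0, 0.402]
contact_force: [0.3, 0.1, -0.2]
grip_width: 91.6
finger_force: 0.0
{'fx': 325.19226210127806, 'fy': 325.19226210127806, 'cx': 276.8863912266479, 'cy': 208.83292674958216, 'origin': array([ 521.36372977, -263.90552423,  313.26583373]), 'rotation': array([-2.81364086e-01,  4.54504299e-04, -1.16893585e+00])}
[[276.  41.]
 [276. 195.]
 [251. 118.]
 [300. 118.]
 [244.  61.]
 [307. 176.]]
table [91.41625  91.009375 95.58375 ]
60 166 168 163 168 165 167 165 174 171 170 166 167 167 145 170 172 174 172 170 175 172 172 155 141 124 115 165 166 167 167 167 169 163 172 167 165 158 163 167 169
80 171 169 176 173 171 171 169 171 166 169 168 108 104 157 173 175 176 175 173 177 173 171 154 139 121 71 106 130 166 164 174 170 170 172 166 169 162 162 164 168
100 171 164 163 174 173 164 165 175 172 170 169 106 107 164 178 167 175 170 171 169 173 173 149 129 115 102 106 160 173 171 167 164 16
[... 776 characters left out ...]
-5 -4 -5 -5 -4 -4 -4 -5 -4 -5 -4]
140 [-4 -4 -5 -5 -5 -4 -5 -5 -5 -5 -5  6  6  7 14 13 13 13 13 12 11  6  5  4
  4  5  5 -4 -5 -5 -5 -4 -4 -4 -5 -5 -4 -4 -4 -4]
270 165 167 161 169 164 165 171 171 170 169 168 168 168 168 168 169 169 170 179 171 179 172 179 173 178 174 173 175 174 174 175 175 175 176 177 178 178 178 178 166 167 174 175 164
280 159 164 162 163 170 168 169 170 171 173 172 173 173 174 173 173 173 172 173 172 173 170 172 169 169 169 168 168 166 166 165 165 165 164 163 163 163 161 161 169 170 170 172 169
290 159 166 165 169 170 165 152 149 148 149 149 149 147 147 146 147 146 145 143 143 142 141 139 138 135 136 134 134 133 131 131 130 128 127 126 125 124 123 121 170 180 173 179 170
```

Run:
```python
from h import *
from scipy.optimize import minimize
i=load('w4'); a=cv2.imread('pics/w4.png').astype(np.float32)
m=cv2.GaussianBlur(a[:,:,0]-a[:,:,2],(0,0),1)>0.5
m=m.astype(np.uint8); m[230:]=0
n,lab,st,_=cv2.connectedComponentsWithStats(m); k=lab[118,276]; m=(lab==k).astype(np.uint8); print(st[k])
t=np.linspace(0,2*np.pi,48)
cyl=np.array([(x,20*np.cos(u),45+20*np.sin(u)) for x in(-65,65) for u in t])
pl=np.array([(x,y,z) for x in(-55,55) for y in(-30,30) for z in(0,8)])
M=cv2.resize(m,None,fx=4,fy=4,interpolation=cv2.INTER_NEAREST)
def ren(v):
    x,y,w,dx,dy,dw=v[0],v[1],v[2]/50,v[3],v[4],v[5]/50
    im=np.zeros_like(M)
    for L,ox,oy,ww in((cyl,dx,dy,w+dw),(pl,0,0,w)):
        c,s=np.cos(ww),np.sin(ww); P=L+[ox,oy,0]
        W=np.c_[x+c*P[:,0]-s*P[:,1],y+s*P[:,0]+c*P[:,1],P[:,2]]
        u=(proj(i,W)*4+1.5).astype(np.float32)
        cv2.fillConvexPoly(im,cv2.convexHull(u).round().astype(int),1)
    return im
f=lambda v:(ren(v)!=M).sum()/16
b=None
for v0 in([520.3,-263.3,20,0,0,0],[522,-262,20.5,1,.5,.3]):
    S=np.vstack([v0]+[np.array(v0)+e for e in np.eye(6)*3])
    r=minimize(f,v0,method='Nelder-Mead',options=dict(initial_simplex=S,maxiter=1500,xatol=.02,fatol=.1))
    v=r.x; c,s=np.cos(v[2]/50),np.sin(v[2]/50)
    print(r.fun,v.round(2),'barrel',v[0]+c*v[3]-s*v[4],v[1]+s*v[3]+c*v[4],(v[2]+v[5])/50)
print(readout.get_obs()['tool_pos'])
```

```text
[ 242   38   67  168 9742]
159.8125 [ 5.1756e+02 -2.6263e+02  1.8530e+01 -1.3000e-01  3.2000e-01  4.1000e-01] barrel 517.3197216855658 -262.3793081097894 0.3788590244327703
140.0 [ 5.1719e+02 -2.6291e+02  1.8710e+01  2.6000e-01  1.6000e-01 -0.0000e+00] barrel 517.3782566120102 -262.66654974317436 0.37414801599227565
[ 453.44975726 -291.63105444  219.97844892]
```

```bash
python3 -m creep '.021 .01 -.01 0 0 -.013 100;.021 .01 -.01 0 0 -.013 100;.022 .0096 -.01 0 0 0 100;0 0 -.03 0 0 0 100;0 0 -.03 0 0 0 100;0 0 -.025 0 0 0 100;0 0 -.013 0 0 0 100;0 0 0 0 0 0 70';python3 -m creep '0 0 0 0 0 0 0;0 0 0 0 0 0 0;0 0 0 0 0 0 0;0 0 0 0 0 0 0;0 0 0 0 0 0 0;0 0 0 0 0 0 0;0 0 0 0 0 0 0;0 0 0 0 0 0 0';python3 -m creep '0 0 0 0 0 0 0;0 0 0 0 0 0 0;0 0 0 0 0 0 0'
```

```text
time: 12.65
tool_pos: [516.6, -259.4, 89.4]
tcp_rot: [-3.137, 0.003, 0.381]
contact_force: [0.4, 0.4, 0.3]
grip_width: 88.4
finger_force: 0.0
time: 13.32
tool_pos: [517.5, -262.6, 92.1]
tcp_rot: [3.14, -0.001, 0.378]
contact_force: [-0.1, -0.7, 0.9]
grip_width: 39.5
finger_force: 30.0
time: 13.57
tool_pos: [517.5, -262.6, 92.0]
tcp_rot: [3.14, -0.001, 0.378]
contact_force: [0.2, -3.5, 1.3]
grip_width: 39.1
finger_force: 30.0
```

```bash
python3 -m creep '0 0 .01 0 0 0 0;0 0 .025 0 0 0 0;0 0 .035 0 0 0 0;0 0 .038 0 0 0 0;-.002 .0292 0 0 0 -.0497 0;-.002 .0292 0 0 0 -.0497 0;-.002 .0292 0 0 0 -.0497 0;-.002 .0292 0 0 0 -.0497 0';python3 -m creep '-.002 .0292 0 0 0 -.0497 0;-.002 .0292 0 0 0 -.0497 0;-.002 .0292 0 0 0 -.0497 0;-.002 .0292 0 0 0 -.0497 0;-.002 .0292 0 0 0 -.0497 0;-.0016 .0292 0 0 0 -.0497 0;0 0 0 0 0 0 0;0 0 0 0 0 0 0';python3 -m creep '0 0 -.02 0 0 0 0;0 0 -.02 0 0 0 0;0 0 0 0 0 0 0;0 0 0 0 0 0 0'
python3 - <<'E'
from h import *
p,i=snap('wrist','w5');print(i['origin']);snap('scene','scene5');snap('side','side5');print(readout.get_obs())
E
```

```text
time: 14.23
tool_pos: [508.1, -143.6, 199.8]
tcp_rot: [-3.14, 0.002, 0.176]
contact_force: [0.7, 0.2, -3.6]
grip_width: 39.3
finger_force: 30.0
time: 14.9
tool_pos: [496.7, 31.6, 199.7]
tcp_rot: [-3.141, 0.002, -0.116]
contact_force: [-0.1, -0.4, -3.5]
grip_width: 39.0
finger_force: 30.0
time: 15.23
tool_pos: [496.9, 29.2, 159.2]
tcp_rot: [3.141, 0.003, -0.12]
contact_force: [-0.3, 0.1, -2.7]
grip_width: 39.1
finger_force: 30.0
[570.85727589  19.86743947 252.63334694]
{'time': 15.3833, 'joint_positions': array([-9.46662749e-02,  4.45770691e-01,  1.77306758e+00, -1.03678802e-04,
        9.21104598e-01,  1.59594418e+00]), 'dq': array([ 0.00511605, -0.00369693,  0.00147283,  0.00065409, -0.00512289,
        0.00180842]), 'tau': array([-3.17829056e-02, -4.42245662e+01, -1.98211920e+01,  2.53480347e-02,
       -4.80695686e-02, -6.99048498e-03]), 'tool_pos': array([498.25181691,  29.41362292, 160.84326012]), 'tcp_rot': array([ 3.14155150e+00, -1.65133877e-03, -1.19751445e-01]), 'contact_force': array([ 0.63964088,  0.69633585, -3.04314571]), 'moment': array([-0.00201381,  0.03113921, -0.00186584]), 'finger_force': 29.99901384115219, 'grip_width': 39.292346011729094}
```

```bash
python3 - <<'E'
from h import *
L=[(-60,40,52),(-26,40,52),(26,40,52),(60,40,52),(60,-40,52),(26,-40,52),(-26,-40,52),(-60,-40,52)]
U=cr(0,0,-834,-200,4,[(185,105),(353,105),(608,117),(762,130),(746,498),(598,494),(350,492),(187,493)])
print(fit([(load('w2'),L,U)],[498,32,-.164]))
E
python3 -m creep '0 0 -.02 0 0 0 0;0 0 -.02 0 0 0 0;0 0 -.01 0 0 0 0;0 0 -.005 0 0 0 0;0 0 0 0 0 0 0;0 0 0 0 0 0 0;0 0 0 0 0 0 0'
```

```text
(array([ 4.97889376e+02,  2.96623237e+01, -1.19981951e-01]), [[0.0, -0.1], [0.4, -0.1], [-0.2, -0.4], [-0.3, -0.3], [-0.1, 0.3], [-0.4, 0.4], [0.4, 0.2], [0.1, -0.1]])
time: 15.97
tool_pos: [498.3, 29.8, 105.7]
tcp_rot: [3.142, -0.002, -0.119]
contact_force: [0.7, -0.9, -3.6]
grip_width: 39.5
finger_force: 30.0
```

Excellent agreement. Now I'll lower gently to contact.

```bash
for k in 1; do :; done; python3 -m creep '0 0 -.002 0 0 0 0;0 0 -.002 0 0 0 0;0 0 0 0 0 0 0;0 0 0 0 0 0 0';python3 -m creep '0 0 -.001 0 0 0 0;0 0 0 0 0 0 0;0 0 0 0 0 0 0'
```

```text
time: 16.3
tool_pos: [497.6, 29.9, 100.8]
tcp_rot: [3.141, -0.0, -0.119]
contact_force: [0.1, -1.0, -2.6]
grip_width: 39.2
finger_force: 30.0
time: 16.55
tool_pos: [497.7, 29.9, 99.8]
tcp_rot: [3.142, -0.0, -0.119]
contact_force: [-0.3, -0.1, -2.1]
grip_width: 39.5
finger_force: 30.0
```

```bash
python3 -m creep '0 0 -.0005 0 0 0 0;0 0 0 0 0 0 0;0 0 0 0 0 0 0';python3 -m creep '0 0 -.0005 0 0 0 0;0 0 0 0 0 0 0;0 0 0 0 0 0 0'
```

```text
time: 16.8
tool_pos: [497.8, 30.0, 99.5]
tcp_rot: [-3.141, -0.0, -0.119]
contact_force: [-0.3, 1.5, 2.5]
grip_width: 39.1
finger_force: 30.0
time: 17.05
tool_pos: [497.8, 30.1, 99.4]
tcp_rot: [-3.141, -0.001, -0.119]
contact_force: [-2.1, 1.7, 6.1]
grip_width: 39.6
finger_force: 30.0
```

```bash
python3 -m creep '0 0 0 0 0 0 70;0 0 0 0 0 0 70;0 0 0 0 0 0 70;0 0 0 0 0 0 70;0 0 0 0 0 0 70;0 0 .01 0 0 0 70;0 0 .025 0 0 0 70;0 0 .025 0 0 0 70';python3 -m creep '0 0 .005 0 0 0 0;0 0 0 0 0 0 0;0 0 0 0 0 0 0;0 0 0 0 0 0 0;0 0 0 0 0 0 0;0 0 0 0 0 0 0;0 0 0 0 0 0 0;0 0 0 0 0 0 0';python3 -m creep '0 0 0 0 0 0 0;0 0 0 0 0 0 0;0 0 0 0 0 0 0;0 0 0 0 0 0 0'
```

```text
time: 17.72
tool_pos: [497.0, 29.9, 159.3]
tcp_rot: [3.141, 0.003, -0.119]
contact_force: [0.7, 0.3, -0.7]
grip_width: 64.3
finger_force: 0.0
time: 18.38
tool_pos: [497.5, 29.9, 163.3]
tcp_rot: [3.141, 0.001, -0.119]
contact_force: [-0.5, 0.6, -0.4]
grip_width: 15.6
finger_force: 0.0
time: 18.72
tool_pos: [497.6, 29.9, 163.8]
tcp_rot: [3.141, -0.0, -0.119]
contact_force: [-0.2, 0.0, -0.1]
grip_width: 0.3
finger_force: 0.0
```

```bash
python3 -m creep '0 0 -.01 0 0 0 0;0 0 -.01 0 0 0 0;0 0 0 0 0 0 0;0 0 -.002 0 0 0 0;0 0 0 0 0 0 0;0 0 0 0 0 0 0';python3 -m creep '0 0 -.001 0 0 0 0;0 0 0 0 0 0 0;0 0 0 0 0 0 0';python3 -m creep '0 0 -.001 0 0 0 0;0 0 0 0 0 0 0;0 0 0 0 0 0 0'
```

```text
time: 19.22
tool_pos: [497.7, 29.9, 141.7]
tcp_rot: [3.141, 0.0, -0.119]
contact_force: [-0.4, 0.2, -0.4]
grip_width: 0.5
finger_force: 0.0
time: 19.47
tool_pos: [497.7, 29.9, 140.9]
tcp_rot: [3.141, -0.0, -0.119]
contact_force: [0.3, -0.1, 0.4]
grip_width: 0.5
finger_force: 0.0
time: 19.72
tool_pos: [497.6, 29.9, 139.8]
tcp_rot: [3.142, -0.0, -0.119]
contact_force: [0.2, 0.4, 0.2]
grip_width: 0.3
finger_force: 0.0
```

```bash
python3 -m creep '0 0 -.001 0 0 0 0;0 0 0 0 0 0 0;0 0 0 0 0 0 0';python3 -m creep '0 0 -.0005 0 0 0 0;0 0 0 0 0 0 0;0 0 0 0 0 0 0';python3 -m creep '0 0 -.0005 0 0 0 0;0 0 0 0 0 0 0;0 0 0 0 0 0 0'
```

```text
time: 19.97
tool_pos: [497.6, 29.9, 138.7]
tcp_rot: [3.141, 0.0, -0.119]
contact_force: [-0.2, -0.1, -0.1]
grip_width: 0.3
finger_force: 0.0
time: 20.22
tool_pos: [497.6, 29.9, 138.2]
tcp_rot: [3.141, 0.0, -0.119]
contact_force: [-0.3, 0.1, -0.7]
grip_width: 0.2
finger_force: 0.0
time: 20.47
tool_pos: [497.7, 29.9, 138.0]
tcp_rot: [3.142, -0.0, -0.119]
contact_force: [-1.3, -0.4, 3.0]
grip_width: 0.5
finger_force: 1.7
```

Contact came at exactly the expected height, so the barrel is seated. I'll build the press up now.

```bash
python3 -m creep '0 0 -.0005 0 0 0 0;0 0 0 0 0 0 0;0 0 0 0 0 0 0';python3 -m creep '0 0 -.0004 0 0 0 0;0 0 0 0 0 0 0;0 0 0 0 0 0 0'
```

```text
time: 20.72
tool_pos: [497.7, 29.9, 137.9]
tcp_rot: [3.141, -0.001, -0.119]
contact_force: [-2.6, -0.2, 8.5]
grip_width: 0.1
finger_force: 4.0
time: 20.97
tool_pos: [497.7, 29.9, 137.8]
tcp_rot: [3.141, -0.001, -0.119]
contact_force: [-3.4, 0.4, 10.8]
grip_width: 0.5
finger_force: 5.7
```

```bash
python3 -m creep '0 0 -.0004 0 0 0 0;0 0 0 0 0 0 0;0 0 0 0 0 0 0;0 0 -.0002 0 0 0 0;0 0 0 0 0 0 0;0 0 0 0 0 0 0'
python3 - <<'E'
from h import *
for c,(x,y) in(('scene',(375,200)),('side',(190,250))):
    snap(c,c+'6'); a=cv2.imread(f'pics/{c}3.png').astype(float);b=cv2.imread(f'pics/{c}6.png').astype(float)
    d=np.abs(cv2.GaussianBlur(a-b,(0,0),1))[y:y+70,x:x+50]; print(c,d.max(),d.mean())
print([readout.get_obs()['contact_force'].round(1) for _ in range(2)])
E
```

```text
time: 21.47
tool_pos: [497.7, 29.9, 137.8]
tcp_rot: [3.141, -0.001, -0.119]
contact_force: [-4.9, -0.1, 17.4]
grip_width: 0.4
finger_force: 8.3
scene 2.1151279314567017 0.963671825885679
side 1.7501150989867267 0.6472342387072128
[array([-4.1,  0.1, 16.3]), array([-4.1,  0.1, 16.3])]
```

The ring hasn't moved and the press is steady at about 16 N, so I'm handing in.

```bash
python3 -c "
from plant import order,readout
print(order.close_job()); print(readout.get_obs()['contact_force'])"
```

```text
the job is handed in; nothing more can be done
None
the job is handed in; nothing more can be done
```

The job is handed in at about 21.6 s with the ring hanging on the peg and the barrel seated in the V under a steady press of about 16 N; no verdict came back, and barrel centring was judged from the grip position and contact height, not from a final picture.

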